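# Weigh the basket of eggs on the hand spring scale

### The job

The eggs for the pound cake have to be weighed in their basket. Take the hand spring scale from its fork on the tool stand by its black grip, put its hook under the kink in the middle of the basket's handle, and gently draw the scale up until it alone carries the basket, about five centimetres clear of the worktop. Finish still holding it there, level and at rest so that the scale can be read, with every egg in the basket and the other things left where they are.

Things in the scene. Friction and masses are not known exactly. Their poses are not given: they have to be found in the camera images.
- scale: Hand spring scale, 120 g, hanging upright in a fork of the stand. Origin: centre of the underside of its black shoulder plate (30 x 44 x 6 mm, rests on the fork); z up. Above: black square grip 24 x 24 mm, 6 to 57 mm over the origin, wire eye to 69 mm. Below: clear tube, 20 mm across, 60 mm long, then the steel hook, in the x-z plane: shank on the -x side, tip on the +x side.
- scale_grip (a point): Middle of the scale's grip, on its axis, 34 mm above the scale's origin; grip it here from above across x or y (24 mm). The shoulder's top is 28 mm below this point.
- hook_saddle (a point): Lowest point inside the hook's bend, on the scale's axis, 117 mm below the scale's origin when unloaded; the handle bears here. 6 mm wire: lowest point 6 mm below, top of tip 22 mm above and 18 mm to the scale's +x, shank 14 mm to -x. Mouth between tip and the rod above: 22 mm high, entered from +x (middle: 33 mm above this point). Moves with the hook.
- scale_hook (a joint): How far the hook is drawn out of the scale, in m: 0 unloaded (about 1 mm from the hook's own weight), 0.040 at its stop. The spring gives 200 N per m and is damped. The loaded basket draws it out to about 20 to 26 mm.
- stand: Tool stand, fixed: wooden foot, two steel posts, rail with two forks that point to its -x. Origin on the worktop under the forks, y along the rail. Each fork: two prongs, 24 mm apart, tops at 165 mm, front lips 3 mm higher. Take a tool out by raising it 10 mm or more, then drawing it 70 mm or more to the stand's -x. Rail and posts 60 mm behind (+x); nothing above.
- stand_fork_left (a point): Middle of the left (+y) fork at the top of its prongs; the scale or the whisk hangs here.
- stand_fork_right (a point): Middle of the right (-y) fork, 100 mm from the left one; the scale or the whisk hangs here.
- whisk: Balloon whisk with a light wooden handle, hanging by its steel collar in the other fork: 62 mm above the fork, 130 mm below it. Origin at the collar's underside. Leave it hanging.
- basket: Round steel wire basket, 126 mm across at the foot, 150 mm at the rim, 56 mm high, standing on the worktop with four eggs (0.39 to 0.50 kg in all). Origin under its centre, z up. A fixed handle of 6 mm wire arches over it in its y-z plane, from rim to rim, with an upward kink 13 mm wide at its top.
- handle_top (a point): Middle of the handle's wire in the kink, on the basket's axis, 115 mm above its foot; the hook bears under it, 3 mm lower.
- egg1: Brown egg, 56 x 43 mm, loose in the basket; origin at its middle.
- egg2: Another such egg.
- egg3: Another such egg.
- egg4: Another such egg.
- honey_jar: Honey jar with a grey lid, 65 mm across, 92 mm high, origin under its centre; a bystander.
- butter_tub: Flat food tub with a green lid, 96 x 137 x 53 mm, origin under its centre; a bystander.
- timer: Small black kitchen timer, 34 x 46 x 27 mm, origin under its centre; a bystander.
Not all that is in view belongs to the job. What is shaped like the egg2 but blue or purple is not meant.

How it is judged:
On the way, in this order (a step that is already met when the one before it is completed fails the run):
1. the scale is held clear of the stand, still unloaded (horizontal distance between scale and stand_fork_left above 0.05 m and horizontal distance between scale and stand_fork_right above 0.05 m and height (world z) of scale above 0.14 m and contact force between the fingers and scale above 2 N and value of joint scale_hook below 0.006 m), for 0.1 s.
2. the hook is under the handle's kink and the spring is drawn out 8 mm or more by the basket (value of joint scale_hook above 0.008 m and contact force between scale and basket above 1 N and horizontal distance between hook_saddle and handle_top below 0.015 m), for 0.1 s.
At the end, for the whole second after the job is handed in: Scale held upright (8 deg); basket hangs by the kink on its hook alone, foot 30-90 mm up, level (8 deg), at rest (40 mm/s, 0.5 rad/s); spring out over 16 mm; robot not touching the basket; eggs in it; whisk within 20 mm, jar, tub, timer within 30 mm of their starts (height (world z) of basket between 0.03 and 0.09 m and angle between each of basket, scale's own z axis and vertical below 0.14 rad and linear speed of basket below 0.04 m/s and angular speed of basket below 0.5 rad/s and value of joint scale_hook above 0.016 m and contact force between scale and basket above 3 N and distance between hook_saddle and handle_top below 0.015 m and contact force between the fingers and scale above 2 N and contact force between each of the arm, the fingers and basket below 0.3 N and distance between each of egg1, egg2, egg3, egg4 and basket below 0.075 m and distance of whisk from where it was at the start of the episode below 0.02 m and distance of each of honey_jar, butter_tub, timer from where it was at the start of the episode below 0.03 m); the arm keeps its last pose, push and grip.
It fails at once if the basket is tipped over 20 degrees (angle between basket's own z axis and vertical above 0.35 rad).
It fails at once if the basket is jerked (over 0.35 m/s) (linear speed of basket above 0.35 m/s).
It fails at once if the whisk, jar, tub or timer is knocked away (distance of any of whisk, honey_jar, butter_tub, timer from where it was at the start of the episode above 0.04 m).
It also fails if it takes over 54 s, if anything falls off the work surface, if the arm or the gripper's body presses on something with over 40 N, if the wrist force passes 120 N, or if a joint passes its speed limit or range.

### The arm

A 6-joint arm with a two-finger parallel gripper is mounted at the origin on a cart in front of the work surface, level with it; the furniture and walls round the work are solid. World frame = base frame: x ahead of the robot, y to its left, z up, the work surface at z = 0. Lengths are in m, angles in rad, forces in N, time in s.
With the tool pointing down it reaches from about 0.3 to 0.875 m from the base axis. Payload 6.4 kg.
Tool frame: the origin (TCP) lies at the very end of the fingers, on their centre line; the grasp point (between the pads) lies 19 mm behind it; z points along the fingers, y is the line along which they close (so a half turn about z gives the same grasp; the last joint's range is limited). The gripper opens to 85 mm and grips with 20 to 120 N. Pads are 22 mm wide; open, the fingers measure 114 mm over their backs; the gripper's body (76 mm by 85 mm) begins 54 mm behind the grasp point. The pads swing forward as they close: fully open they stand 13 mm farther back than shut.
Start: joints at [1.092, 0.181, 1.607, -0, 1.354, -0.206], TCP at [0.155, 0.554, 0.231] pointing down, gripper open.
Joint ranges: [-2.99, 2.99], [-0.89, 2.07], [0.3, 2.58], [-1.14, 4.28], [0, 2.63], [-3.12, 3.12]. Speed limits (rad/s): [2.57, 2.57, 3.01, 3.14, 3.14, 3.14].

### API

Orientations are given as a unit quaternion [w, x, y, z].
In Python, from rig import observe, grab_frame, get_calibration, job_done gives the robot as it stands.
- The arm moves only by the tool move_arm, never from a script. Its argument "targets" is a list that holds one entry, the list of rows, each a list of 4 numbers: the shift along the world's x, y, z in units of 30 mm (1.0 is 30 mm), then the turn about the world's z in units of 5 degrees (1.0 is 5 degrees). A call has 1 to 20 rows; each row shifts and turns the commanded pose from where the row before left it; what a row does not reach is not made up. A row lasts 1/10 s, in which the tool goes at most 50 mm and 8.59 degrees, less where a joint would pass 70% of its speed; a pose out of reach is approached as far as the arm can. A call is refused whole if a number of a shift passes 1 or a number of a turn 1, either way. A call with a gripper value outside its range is refused whole. "claw" is the finger opening in mm, from 0 to 85.4, set as the call begins (left out, the last holds). The fingers move at their own pace and stop on an object; the grip force is fixed at half the most. Time passes only in rows, so rows that do not move let the fingers close. It gives the time, the measured TCP pose, the force, the opening and the grip force at its end, in the units of the state.
- observe(): the state, without advancing time (a new reading comes with each control period).
- grab_frame(name): name is "scene" or "top" or "wrist"; returns the picture (420x560x3 uint8, red, green, blue); there is no depth.
- get_calibration(name): a dict with "camera_matrix" (3x3 intrinsics, pixels), "k1" (the pictures are not rectified: a ray, as slopes to the right and down, at radius r is drawn at 1 + k1 r^2 times it, then the intrinsics apply), "pose" (4x4, takes a point from camera to world coordinates); the wrist camera has in their place "hand_eye" (4x4, takes a point from camera to tool coordinates, whose origin is the TCP and whose axes are the flange's). Camera axes: x right, y down, z forward; pixel columns grow to the right and rows downward; lengths in m; the calibration is good to about 2 mm. A picture is of the moment at which its call begins: read the wrist's pose just before it. get_calibration takes no time and is no camera call.
- job_done(): hands the job in; it is judged then, once.
The state is a dict: "time": time; "joint_pos": joint angles; "joint_vel": joint speeds; "joint_efforts": joint torques, N m; "position": TCP position; "tool_rot": TCP orientation; "ft_force": force on the tool from outside, world axes, zero at the start; "wrist_torque": the same for the moment, N m; "grip_width": opening from 0.0 (shut) to 1.0 (fully open); "grip_force": force on a finger pad.
Only numpy, scipy, OpenCV 4.12 (cv2) and the standard library are available. Lean on these libraries where they do the work, as an engineer would, in place of code of your own. Each camera call takes 0.05 s, during which the arm holds its last target. There are 200 camera calls.

## Working session

There is one attempt and no reset: what is moved stays moved. The work goes in short steps, Python scripts to look and compute and a tool call to move; the robot and the scene stay as the last step left them, time stands still between calls to the robot, and variables do not carry over. Pictures are saved under pics/ and viewed, at most 12 in all, crops included, and the job is handed in when it is done.

Besides the shell and the picture viewer there is one more tool, called after ">>>" by a JSON object that holds its "method" and its "body". move_arm: Moves the arm, as the interface text tells. Its arguments: {"type":"object","properties":{"targets":{"type":"array","items":{"type":"array","items":{"type":"array","items":{"type":"number"}}}},"claw":{"type":"number"}},"required":["targets"]}

```bash
mkdir -p pics; cat > h.py <<'E'
import numpy as np,cv2
from rig import *
def save(n,f,crop=None,s=1):
    im=grab_frame(n)
    if crop: a,b,c,d=crop; im=im[b:d,a:c]
    im=cv2.resize(im,None,fx=s,fy=s,interpolation=cv2.INTER_CUBIC)
    cv2.imwrite('pics/'+f,im[:,:,::-1])
def ray(n,px,pose=None):
    c=get_calibration(n);K=np.array(c['camera_matrix']);k=c['k1']
    d=np.array([(px[0]-K[0,2])/K[0,0],(px[1]-K[1,2])/K[1,1]])
    u=d.copy()
    for _ in range(30): u=d/(1+k*(u@u))
    P=np.array(c['pose']) if pose is None else pose
    v=P[:3,:3]@np.r_[u,1];return P[:3,3],v/np.linalg.norm(v)
def atz(n,px,z,pose=None):
    o,v=ray(n,px,pose);return o+v*(z-o[2])/v[2]
def tri(*rs):
    A=0;b=0
    for o,v in rs:
        M=np.eye(3)-np.outer(v,v);A=A+M;b=b+M@o
    p=np.linalg.solve(A,b)
    return p,[np.linalg.norm((np.eye(3)-np.outer(v,v))@(p-o)) for o,v in rs]
def proj(n,p,pose=None):
    c=get_calibration(n);K=np.array(c['camera_matrix']);P=np.array(c['pose']) if pose is None else pose
    q=P[:3,:3].T@(np.array(p)-P[:3,3]);u=q[:2]/q[2];u=u*(1+c['k1']*(u@u));return K[:2,:2]@u+K[:2,2]
def wpose():
    from scipy.spatial.transform import Rotation as R
    s=observe();q=s['tool_rot'];T=np.eye(4);T[:3,:3]=R.from_quat([q[1],q[2],q[3],q[0]]).as_matrix();T[:3,3]=s['position']
    return T@np.array(get_calibration('wrist')['hand_eye'])
E
python3 - <<'E'
from h import *
a=grab_frame('scene');b=grab_frame('top')
cv2.imwrite('pics/s.png',a[:,:,::-1]);cv2.imwrite('pics/t.png',b[:,:,::-1])
np.set_printoptions(precision=3,suppress=True)
print(observe());
for n in('scene','top'):print(get_calibration(n))
E
```

```text
{'time': 0.1, 'joint_pos': array([ 1.092,  0.181,  1.608,  0.   ,  1.354, -0.206]), 'joint_vel': array([-0.001, -0.001, -0.004,  0.002, -0.001,  0.   ]), 'joint_efforts': array([  0.   , -44.588, -35.224,  -0.   ,   0.004,   0.   ]), 'position': array([0.155, 0.553, 0.23 ]), 'tool_rot': array([-0.   ,  0.136,  0.991, -0.001]), 'ft_force': array([-0.254, -0.775, -0.381]), 'wrist_torque': array([-0.003,  0.05 ,  0.01 ]), 'grip_force': 0.0, 'grip_width': 1.001659064318885}
{'camera_matrix': array([[393.959,   0.   , 276.52 ],
       [  0.   , 393.959, 212.21 ],
       [  0.   ,   0.   ,   1.   ]]), 'k1': 0.0008729313232569226, 'pose': array([[ 0.852, -0.266,  0.451, -0.103],
       [-0.523, -0.408,  0.748, -0.852],
       [-0.015, -0.874, -0.486,  0.767],
       [ 0.   ,  0.   ,  0.   ,  1.   ]])}
{'camera_matrix': array([[381.971,   0.   , 283.548],
       [  0.   , 381.971, 209.504],
       [  0.   ,   0.   ,   1.   ]]), 'k1': -0.07946101529941346, 'pose': array([[ 0.029, -0.994,  0.102,  0.389],
       [-0.999, -0.031, -0.019,  0.105],
       [ 0.022, -0.102, -0.995,  1.175],
       [ 0.   ,  0.   ,  0.   ,  1.   ]])}
```

View pics/s.png

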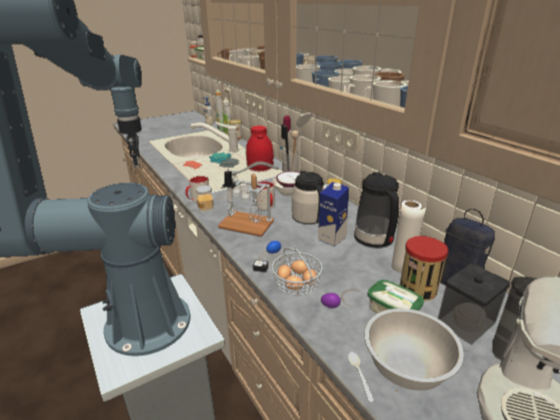

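View pics/t.png

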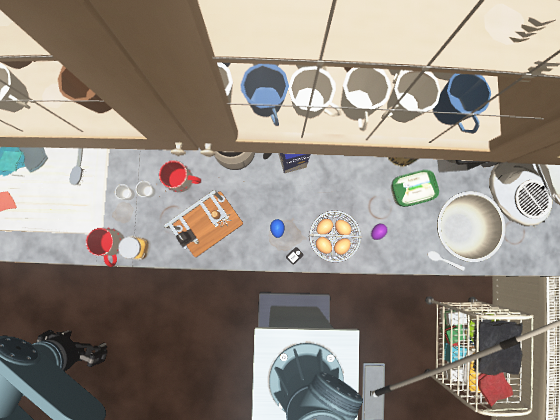

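The stand is at scene (245,215) / top (205,225). The black-gripped scale is at scene (228,180) / top (185,237), and the whisk with its wooden handle at scene (254,183) / top (222,215). The basket is at scene (297,272) / top (334,237), with four brown eggs. The blue egg (273,246) and purple egg (331,300) are decoys. I'll enlarge these.

```bash
python3 - <<'E'
from h import *
a=cv2.imread('pics/s.png');b=cv2.imread('pics/t.png')
def c(im,x,y,w,h,s):return cv2.resize(im[y:y+h,x:x+w],None,fx=s,fy=s,interpolation=cv2.INTER_CUBIC)
cv2.imwrite('pics/c1.png',np.vstack([np.hstack([c(a,210,165,80,60,5),c(a,260,240,80,60,5)]),np.hstack([c(b,160,185,100,75,4),c(b,284,200,100,75,4)])]))
E
```

```text
(no output)
```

View pics/c1.png

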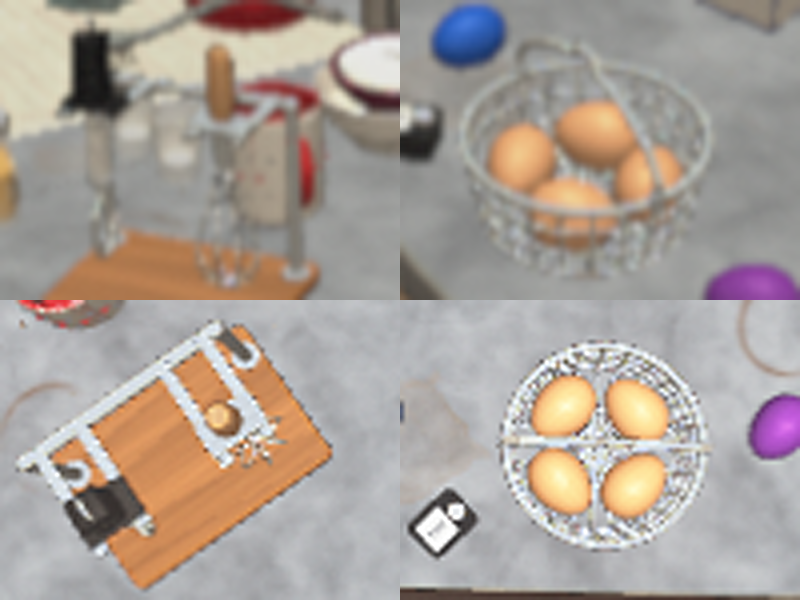

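```bash
python3 - <<'E'
from h import *
np.set_printoptions(precision=4,suppress=True)
sc=lambda x,y:(210+x/5,165+y/5); bs=lambda x,y:(260+(x-400)/5,240+y/5)
st=lambda x,y:(160+x/4,185+(y-300)/4); bt=lambda x,y:(284+(x-400)/4,200+(y-300)/4)
print('kink',tri(ray('scene',bs(575,45)),ray('top',bt(605,443))))
print('kink@.115',atz('scene',bs(575,45),.115),atz('top',bt(605,443),.115))
for p in[(505,440),(705,449)]:print('rim',atz('top',bt(*p),.056))
print('rimc',atz('top',bt(605,445),.056))
print('griptop',tri(ray('scene',sc(90,38)),ray('top',st(92,508))),atz('scene',sc(90,38),.222),atz('top',st(92,508),.222))
print('eye',atz('top',st(85,511),.234))
for p in[(19,462),(220,330)]:print('rail',atz('top',st(*p),.165))
print('plate',[atz('top',st(*p),.17) for p in [(68,500),(120,480),(145,520),(98,555)]])
print('whisk',atz('top',st(222,416),.227))
print('timer',atz('top',bt(443,522),.027))
print(get_calibration('wrist'))
E
```

```text
kink (array([ 0.4317, -0.0622,  0.1122]), [np.float64(0.0020584491110891127), np.float64(0.0020584491110891283)])
kink@.115 [ 0.4313 -0.0664  0.115 ] [ 0.4298 -0.0607  0.115 ]
rim [0.4321 0.0038 0.056 ]
rim [ 0.4297 -0.1442  0.056 ]
rimc [ 0.4306 -0.07    0.056 ]
griptop (array([0.4134, 0.3365, 0.2151]), [np.float64(0.0024201308323795697), np.float64(0.0024201308323794747)]) [0.4089 0.3202 0.222 ] [0.4111 0.3359 0.222 ]
eye [0.4088 0.3372 0.234 ]
rail [0.4412 0.4    0.165 ]
rail [0.5335 0.2705 0.165 ]
plate [array([0.417 , 0.3646, 0.17  ]), array([0.4312, 0.3309, 0.17  ]), array([0.4055, 0.3131, 0.17  ]), array([0.3817, 0.3429, 0.17  ])]
whisk [0.4707 0.2566 0.227 ]
timer [0.3706 0.0462 0.027 ]
{'camera_matrix': array([[304.6651,   0.    , 280.2252],
       [  0.    , 304.6651, 204.0777],
       [  0.    ,   0.    ,   1.    ]]), 'k1': -0.06340051437705359, 'hand_eye': array([[ 0.0004, -0.9505, -0.3107,  0.0788],
       [ 1.    ,  0.0004, -0.0001,  0.0012],
       [ 0.0002, -0.3107,  0.9505, -0.1423],
       [ 0.    ,  0.    ,  0.    ,  1.    ]])}
```

>>> {"method": "move_arm", "body": {"targets": [[[0.5, -0.85, 0.15, 1], [0.5, -0.85, 0.15, 1], [0.5, -0.85, 0.15, 1], [0.5, -0.85, 0.15, 1], [0.5, -0.85, 0.15, 1], [0.5, -0.85, 0.15, 1], [0.5, -0.85, 0.15, 1], [0.5, -0.85, 0.15, 1], [0.5, -0.85, 0.15, 1], [0.5, -0.85, 0.15, 1], [0, 0, 0, 0], [0, 0, 0, 0]]], "claw": 85}}

```text
time: 1.3
position: [0.305, 0.2985, 0.2762]
tool_rot: [-0.0, -0.294, 0.956, 0.0]
ft_force: [0.9, 0.4, 0.6]
grip_width: 0.995
grip_force: 0.0
```

```bash
python3 - <<'E'
from h import *
np.save('w1.npy',wpose()); im=grab_frame('wrist'); cv2.imwrite('pics/w1.png',cv2.resize(im,None,fx=800/560,fy=800/560,interpolation=cv2.INTER_CUBIC)[:,:,::-1])
print(proj('wrist',(.411,.336,.222),np.load('w1.npy')))
E
```

```text
[245.10019556 347.16062578]
```

View pics/w1.png

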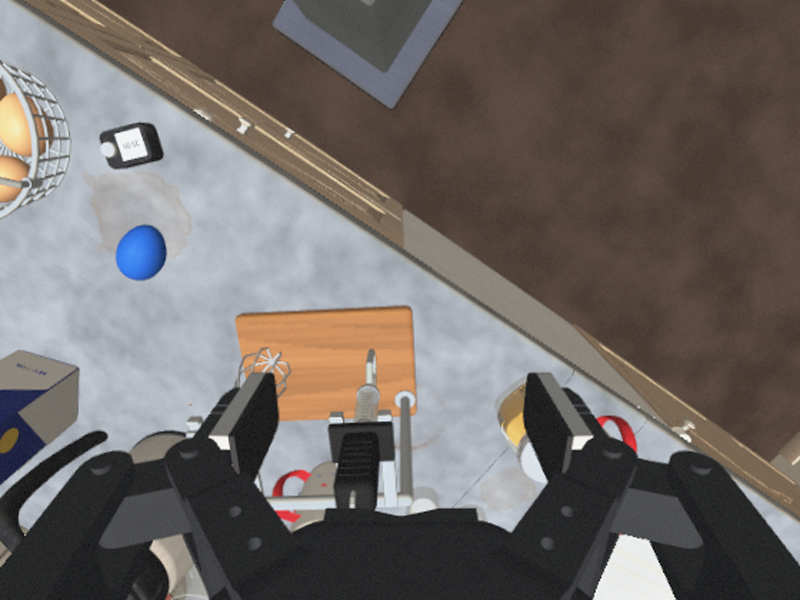

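The wrist view shows the scale's grip at (358,460), the shoulder plate at (362,432), the tube at (368,405) and the hook end at (371,355). The timer and blue egg are off to the left. I'll check which way the hook opens by overlaying the model.

```bash
python3 - <<'E'
from h import *
W=np.load('w1.npy'); O=np.array([.411,.336,.165])
def model(yaw):
    x=np.array([np.cos(yaw),np.sin(yaw),0]);z=np.array([0,0,1.])
    pts=[(0,-60),(0,-68),(-14,-80),(-17,-117+5)]+[(17*np.sin(t),-117-3+17-17*np.cos(t)) for t in np.linspace(-1.5,1.5,10)]+[(18,-98)]
    return [O+x*a/1e3+z*b/1e3 for a,b in pts]
def crop(n,im,x,y,w,h,s,yaw=None,P=None):
    o=cv2.resize(im[y:y+h,x:x+w],None,fx=s,fy=s,interpolation=cv2.INTER_CUBIC)
    if yaw is not None:
        q=np.array([(proj(n,p,P)-(x,y)+.5)*s for p in model(yaw)]).astype(int);cv2.polylines(o,[q],False,(0,0,255),1)
    return o
s=cv2.imread('pics/s.png'); w=cv2.resize(cv2.imread('pics/w1.png'),(560,420),interpolation=cv2.INTER_AREA)
r=np.deg2rad(35)
T=[np.hstack([crop('wrist',w,235,235,44,50,6,y,W) for y in(None,r,r+np.pi)]),np.hstack([crop('scene',s,220,185,22,25,12,y) for y in(None,r,r+np.pi)])]
cv2.imwrite('pics/m.png',np.vstack(T))
E
```

```text
(no output)
```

View pics/m.png

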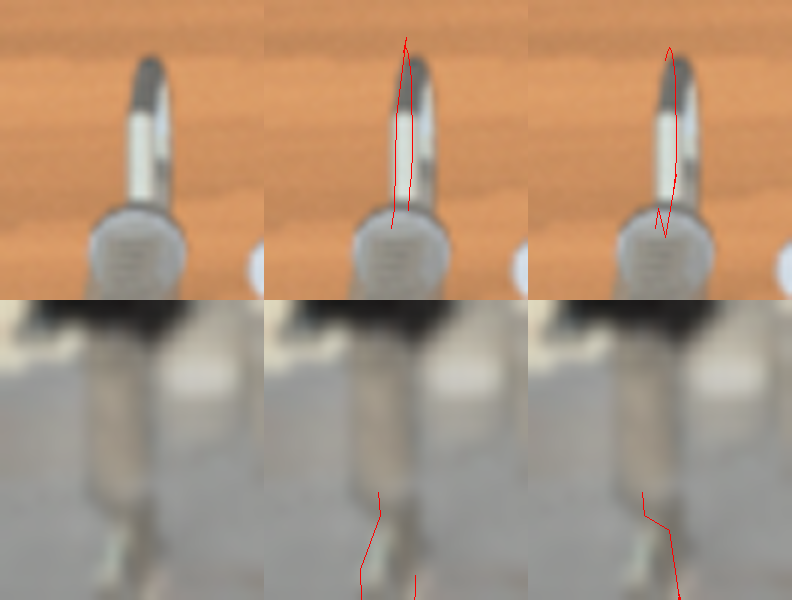

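>>> {"method": "move_arm", "body": {"targets": [[[0, 0.25, 0, -1], [0, 0.25, 0, -1], [0, 0.25, 0, -1], [0, 0.25, 0, -1], [0, 0.25, 0, -1], [0, 0.25, 0, -1], [0, 0.25, 0, -1], [0, 0.25, 0, -1], [0.1, 0.25, -0.1, -1], [0.1, 0.25, -0.1, -1], [0.1, 0.25, -0.1, -1], [0.1, 0.25, -0.1, -1], [0.1, 0.25, -0.1, -1], [0.1, 0.25, -0.1, -1], [0.1, 0.25, -0.1, -1], [0.1, 0.25, -0.1, -1], [0.1, 0.1, -0.1, -1], [0.1, 0.1, -0.1, -0.8], [0, 0, 0, 0], [0, 0, 0, 0]]]}}

```text
time: 3.35
position: [0.334, 0.4252, 0.2458]
tool_rot: [-0.0, 0.458, 0.889, -0.001]
ft_force: [0.0, -0.2, 0.5]
grip_width: 0.992
grip_force: 0.0
```

```bash
python3 - <<'E'
from h import *
np.save('w2.npy',wpose()); im=grab_frame('wrist'); cv2.imwrite('pics/w2raw.png',im[:,:,::-1])
p=proj('wrist',(.411,.336,.14),np.load('w2.npy'));print(p)
x,y=[int(max(0,a)) for a in (min(p[0]-80,400),min(p[1]-120,180))]
print(x,y)
cv2.imwrite('pics/w2.png',cv2.resize(im[y:y+240,x:x+160],None,fx=2.5,fy=2.5,interpolation=cv2.INTER_CUBIC)[:,:,::-1])
E
```

```text
[289.82564278 316.18337032]
209 180
```

View pics/w2.png

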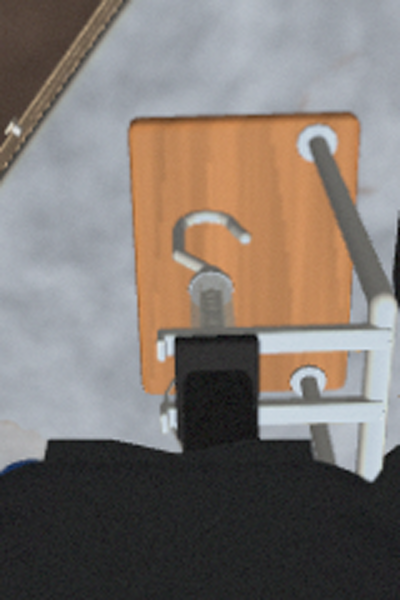

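The hook shows side-on: shank on the left (the stand's -x), tip at (245,238) on the right (the stand's +x). So the scale's x axis runs along the stand's x axis, yaw about 35°. Next I triangulate the scale's axis.

```bash
python3 - <<'E'
from h import *
np.set_printoptions(precision=4,suppress=True)
A=np.load('w1.npy');B=np.load('w2.npy')
a=lambda x,y:(235+x/6,235+y/6); b=lambda x,y:(209+x/2.5,180+y/2.5)
print('tube bottom',tri(ray('wrist',a(137,253),A),ray('wrist',b(210,284),B)))
print('bend low',tri(ray('wrist',a(152,62),A),ray('wrist',b(210,215),B)))
# plate top corners (+y edge in w2), z=.171
print('plate w2',[atz('wrist',b(x,336),.171,B) for x in(176,258)])
# w1 full picture px scale 800/560; plate front edge (near): corners
f=.7
print('plate w1',[atz('wrist',(x*f,y*f),.171,A) for x,y in[(330,427),(393,424)]])
print('rail w2',[atz('wrist',b(x,y),.165,B) for x,y in[(383,300),(370,470)]])
print('prong tips w2',[atz('wrist',b(x,y),.168,B) for x,y in[(163,346),(170,418)]])
E
```

```text
tube bottom (array([0.4133, 0.3409, 0.1065]), [np.float64(0.000537737527374956), np.float64(0.0005377375273750588)])
bend low (array([0.4156, 0.3368, 0.0312]), [np.float64(0.0044536186701876505), np.float64(0.004453618670187712)])
plate w2 [array([0.3874, 0.3517, 0.171 ]), array([0.4103, 0.368 , 0.171 ])]
plate w1 [array([0.4128, 0.3148, 0.171 ]), array([0.3869, 0.3483, 0.171 ])]
rail w2 [array([0.4401, 0.4017, 0.165 ]), array([0.4876, 0.3396, 0.165 ])]
prong tips w2 [array([0.3875, 0.3436, 0.168 ]), array([0.4082, 0.3187, 0.168 ])]
```

>>> {"method": "move_arm", "body": {"targets": [[[0.52, -0.56, 0.1, 0], [0.52, -0.56, 0.1, 0], [0.52, -0.56, 0.1, 0], [0.52, -0.56, 0.1, 0], [0.52, -0.56, 0.1, 0], [0, 0, 0, 0], [0, 0, 0, 0]]]}}

```text
time: 4.1
position: [0.4128, 0.3408, 0.2614]
tool_rot: [-0.0, 0.459, 0.888, 0.0]
ft_force: [0.0, 0.1, 0.0]
grip_width: 0.994
grip_force: 0.0
```

```bash
python3 - <<'E'
from h import *
B=wpose();im=grab_frame('wrist')
im=cv2.resize(im,None,fx=10/7,fy=10/7)
cv2.imwrite('pics/w3.png',im[:,:,::-1]);print(observe()['position'],[proj('wrist',(.4122,.3408,z),B)*10/7 for z in(.165,.222,.234)])
E
```

```text
[0.41236499 0.34111583 0.26126423] [array([396.9421044 , 293.83471915]), array([396.02623116, 333.44148995]), array([395.76649351, 344.70151928])]
```

View pics/w3.png

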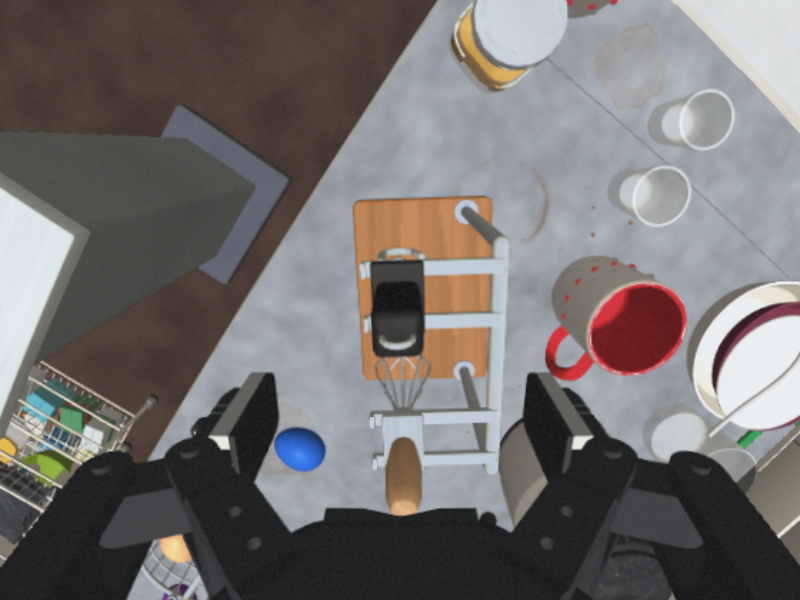

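The grip's top shows at (398,332) and the model predicts (396,333), so the scale is centred between the fingers. I'll descend and grip.

>>> {"method": "move_arm", "body": {"targets": [[[0, 0, -0.5, 0], [0, 0, -0.5, 0], [0, 0, -0.5, 0], [0, 0, -0.5, 0], [0, 0, -0.4, 0], [0, 0, -0.3, 0], [0, 0, 0, 0]]]}}

```text
time: 4.85
position: [0.4117, 0.3404, 0.1782]
tool_rot: [-0.001, 0.459, 0.889, -0.001]
ft_force: [-1.4, -1.0, 0.1]
grip_width: 0.996
grip_force: 0.0
```

>>> {"method": "move_arm", "body": {"targets": [[[0, 0, 0, 0], [0, 0, 0, 0], [0, 0, 0, 0], [0, 0, 0, 0], [0, 0, 0, 0], [0, 0, 0, 0], [0, 0, 0, 0], [0, 0, 0, 0]]], "claw": 10}}

```text
time: 5.65
position: [0.4133, 0.3409, 0.1809]
tool_rot: [0.0, 0.459, 0.888, 0.0]
ft_force: [-1.1, -0.5, 5.4]
grip_width: 0.274
grip_force: 59.4
```

>>> {"method": "move_arm", "body": {"targets": [[[0, 0, 0.2, 0], [0, 0, 0.35, 0], [0, 0, 0.35, 0], [0, 0, 0.15, 0], [-0.3, -0.215, 0, 0], [-0.6, -0.43, 0, 0], [-0.6, -0.43, 0, 0], [-0.6, -0.43, 0, 0], [-0.6, -0.43, 0, 0], [-0.3, -0.215, 0, 0], [0, 0, 0, 0], [0, 0, 0, 0]]]}}

```text
time: 6.85
position: [0.3234, 0.2765, 0.2121]
tool_rot: [0.0, 0.459, 0.888, 0.001]
ft_force: [1.1, 0.5, -0.6]
grip_width: 0.274
grip_force: 59.0
```

>>> {"method": "move_arm", "body": {"targets": [[[0, -0.4, 0, -0.4], [0, -0.6, 0, -0.4], [0.1, -0.7, 0, -0.4], [0.1, -0.7, 0, -0.4], [0.1, -0.7, 0, -0.4], [0.1, -0.7, 0, -0.4], [0.1, -0.7, 0, -0.4], [0.1, -0.7, 0, -0.4], [0.1, -0.7, 0, -0.5], [0.1, -0.7, 0, -0.5], [0, -0.7, 0, -0.5], [0, -0.7, 0, -0.5], [0, -0.7, 0, -0.5], [0, -0.7, 0, -0.5], [0, -0.7, 0, -0.5], [0, -0.7, 0, -0.5], [0, -0.5, 0, 0], [0, 0, 0, 0], [0, 0, 0, 0], [0, 0, 0, 0]]]}}

```text
time: 8.85
position: [0.3468, -0.0623, 0.2117]
tool_rot: [-0.0, 0.711, 0.703, 0.0]
ft_force: [-0.8, 0.4, -2.0]
grip_width: 0.273
grip_force: 59.1
```

```bash
python3 - <<'E'
from h import *
np.save('w4.npy',wpose());im=grab_frame('wrist');b=grab_frame('top');s=grab_frame('scene')
cv2.imwrite('pics/w4raw.png',im[:,:,::-1]);cv2.imwrite('pics/s4.png',s[:,:,::-1]);cv2.imwrite('pics/t4.png',b[:,:,::-1])
B=np.load('w4.npy');print([proj('wrist',(.4305,-.0625,.115),B)])
im=cv2.resize(im,None,fx=10/7,fy=10/7,interpolation=cv2.INTER_CUBIC)
cv2.imwrite('pics/w4.png',im[:,:,::-1]);print(observe()['position'],observe()['tool_rot'],observe()['grip_force'])
E
```

```text
[array([379.29106646, 206.07903755])]
[ 0.34691423 -0.06217392  0.21175533] [-6.05351861e-05  7.10610310e-01  7.03585804e-01  3.16765608e-05] 59.0781033039093
```

View pics/w4.png

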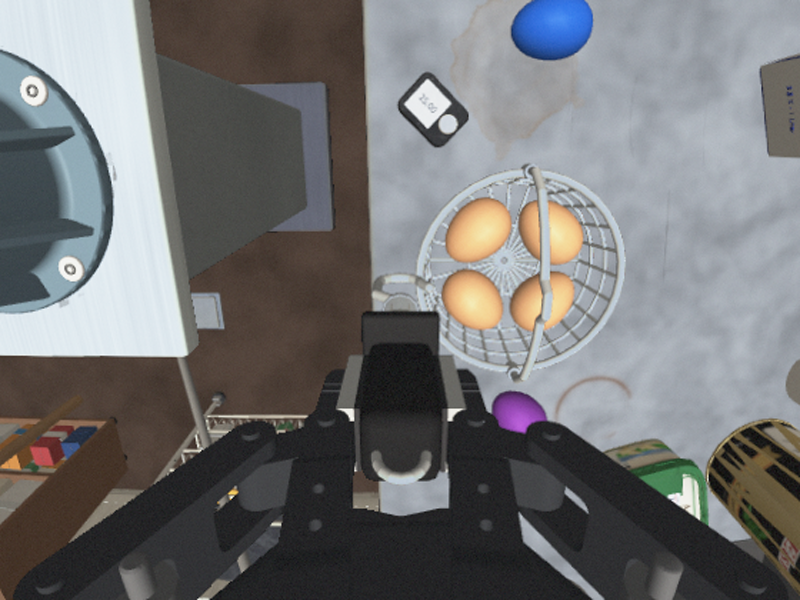

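```bash
python3 - <<'E'
import cv2
w=cv2.imread('pics/w4raw.png');cv2.imwrite('pics/c4.png',cv2.resize(w[112:272,250:445],None,fx=3.7,fy=3.7,interpolation=cv2.INTER_CUBIC))
E
```

```text
(no output)
```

View pics/c4.png

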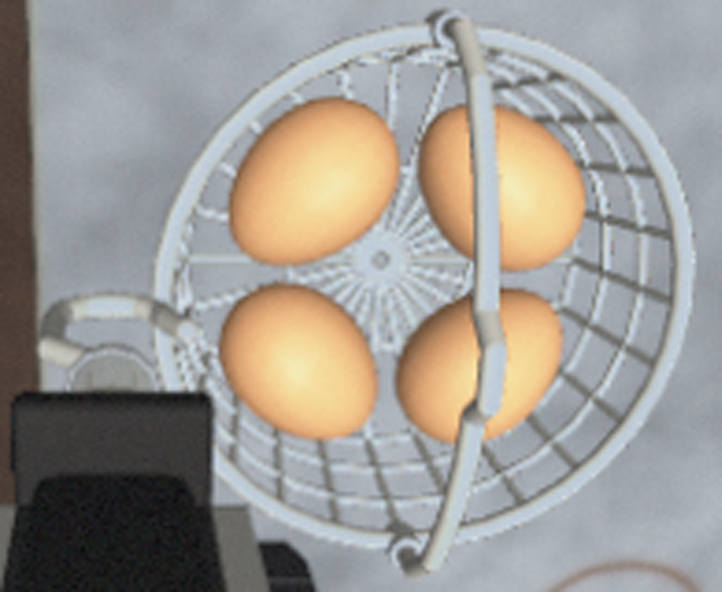

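The kink's centre is at crop (490,365), the handle's ends are at (447,28) and (407,552), and the foot's centre at (380,260).

```bash
python3 - <<'E'
from h import *
np.set_printoptions(precision=4,suppress=True)
B=np.load('w4.npy');c=lambda x,y:(250+x/3.7,112+y/3.7)
e=[atz('wrist',c(*p),.056,B) for p in[(447,28),(407,552)]];d=e[0]-e[1];print('ends',e,'mid',(e[0]+e[1])/2,'yaw',np.degrees(np.arctan2(-d[0],d[1])),np.linalg.norm(d))
print('foot',atz('wrist',c(380,260),.003,B))
print('kink',atz('wrist',c(490,365),.115,B))
k=ray('wrist',c(490,365),B)
print('tri',tri(k,ray('top',(335.3,235.8)),ray('scene',(295,249))))
print('rim mid', (atz('wrist',c(165,270),.056,B)+atz('wrist',c(688,270),.056,B))/2)
# hook: lowest tube ring and hook tip
print('tube bottom', atz('wrist',c(113,368),.136,B), 'bend', atz('wrist',c(98,305),.077,B),'tip',atz('wrist',c(190,328),.101,B))
E
```

```text
ends [array([0.435 , 0.0046, 0.056 ]), array([ 0.4352, -0.1464,  0.056 ])] mid [ 0.4351 -0.0709  0.056 ] yaw 0.052609844156961134 0.15103360987849707
foot [ 0.4341 -0.0701  0.003 ]
kink [ 0.4335 -0.0666  0.115 ]
tri (array([ 0.4317, -0.0641,  0.1146]), [np.float64(0.00292952320296503), np.float64(0.003742782522585948), np.float64(0.001304955653885922)])
rim mid [ 0.4351 -0.0596  0.056 ]
tube bottom [ 0.3483 -0.0589  0.136 ] bend [ 0.3445 -0.0626  0.077 ] tip [ 0.3664 -0.0615  0.101 ]
```

>>> {"method": "move_arm", "body": {"targets": [[[0, -0.1, 0.1, 0], [0.2, -0.1, 0, 0], [0.4, 0, 0, 0], [0.4, 0, 0, 0], [0.4, 0, 0, 0], [0.4, 0, 0, 0], [0.4, 0, 0, 0], [0.3, 0, 0, 0], [0.2, 0, 0, 0], [0.15, 0, 0, 0], [0, 0, 0, 0], [0, 0, 0, 0]]]}}

```text
time: 10.2
position: [0.4322, -0.0687, 0.2147]
tool_rot: [-0.0, 0.711, 0.703, -0.0]
ft_force: [-0.2, -0.2, -1.9]
grip_width: 0.275
grip_force: 59.1
```

```bash
python3 - <<'E'
from h import *
np.set_printoptions(precision=4,suppress=True)
B=wpose();im=grab_frame('wrist');b=grab_frame('top');s=grab_frame('scene')
print(observe()['position'],observe()['ft_force'])
r=lambda im,x,y,w,h,sz:cv2.resize(im[y:y+h,x:x+w],sz,interpolation=cv2.INTER_CUBIC)
p=proj('wrist',(.4335,-.068,.1),B).astype(int);print(p)
x,y=max(0,p[0]-70),max(0,p[1]-90)
out=np.hstack([r(im,x,y,140,140,(440,440)),r(s,275,220,45,60,(330,440))])
cv2.imwrite('pics/w5.png',out[:,:,::-1])
E
```

```text
[ 0.4322 -0.0687  0.2148] [ 0.154   0.0096 -0.7249]
[280 199]
```

View pics/w5.png

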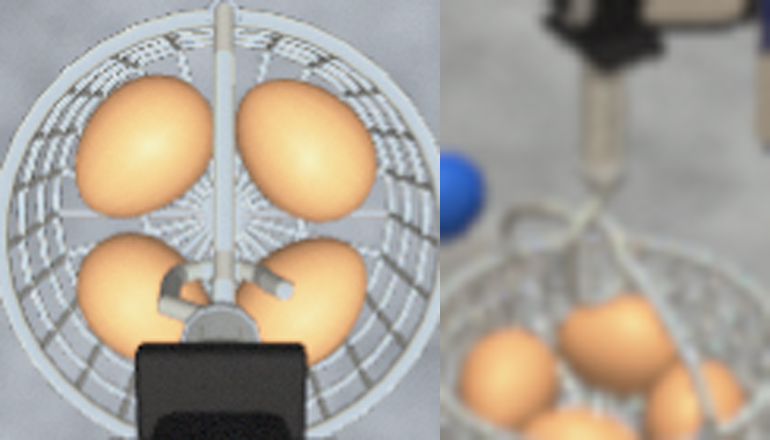

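The handle passes through the hook's mouth, with the shank left of it at (170,290) and the tip right of it at (285,290). Nothing is pressing. I'll raise gently.

>>> {"method": "move_arm", "body": {"targets": [[[0, 0, 0.15, 0], [0, 0, 0.2, 0], [0, 0, 0.2, 0], [0, 0, 0.15, 0], [0, 0, 0.1, 0], [0, 0, 0.1, 0], [0, 0, 0.1, 0], [0, 0, 0.1, 0], [0, 0, 0.1, 0], [0, 0, 0.1, 0], [0, 0, 0.1, 0], [0, 0, 0.1, 0], [0, 0, 0, 0], [0, 0, 0, 0], [0, 0, 0, 0]]]}}

```text
time: 11.85
position: [0.4323, -0.0687, 0.2596]
tool_rot: [-0.0, 0.711, 0.703, -0.0]
ft_force: [0.9, 0.1, -5.0]
grip_width: 0.271
grip_force: 59.0
```

>>> {"method": "move_arm", "body": {"targets": [[[0, 0, 0.06, 0], [0, 0, 0.08, 0], [0, 0, 0.08, 0], [0, 0, 0.08, 0], [0, 0, 0.08, 0], [0, 0, 0.08, 0], [0, 0, 0.08, 0], [0, 0, 0.08, 0], [0, 0, 0.08, 0], [0, 0, 0.1, 0], [0, 0, 0.1, 0], [0, 0, 0.1, 0], [0, 0, 0.1, 0], [0, 0, 0.1, 0], [0, 0, 0.1, 0], [0, 0, 0.1, 0], [0, 0, 0.1, 0], [0, 0, 0.1, 0], [0, 0, 0, 0], [0, 0, 0, 0]]]}}

```text
time: 13.85
position: [0.4324, -0.0687, 0.3078]
tool_rot: [0.0, 0.711, 0.703, 0.0]
ft_force: [0.2, -0.1, -5.7]
grip_width: 0.278
grip_force: 58.9
```

>>> {"method": "move_arm", "body": {"targets": [[[0, 0, 0.1, 0], [0, 0, 0.1, 0], [0, 0, 0.08, 0], [0, 0, 0.06, 0], [0, 0, 0.04, 0], [0, 0, 0, 0], [0, 0, 0, 0], [0, 0, 0, 0], [0, 0, 0, 0], [0, 0, 0, 0], [0, 0, 0, 0], [0, 0, 0, 0], [0, 0, 0, 0], [0, 0, 0, 0], [0, 0, 0, 0], [0, 0, 0, 0], [0, 0, 0, 0], [0, 0, 0, 0], [0, 0, 0, 0], [0, 0, 0, 0]]]}}

```text
time: 15.85
position: [0.4324, -0.0687, 0.3192]
tool_rot: [0.0, 0.711, 0.703, -0.0]
ft_force: [0.3, 0.6, -6.3]
grip_width: 0.274
grip_force: 59.0
```

```bash
python3 - <<'E'
from h import *
import time
np.set_printoptions(precision=4,suppress=True)
ims=[grab_frame('scene') for _ in range(3)]
o=observe();print(o['position'],o['ft_force'],o['grip_force'])
print('scene diff',[np.abs(ims[0].astype(int)-i)[220:310,250:350].max() for i in ims[1:]])
B=wpose();im=grab_frame('wrist');w2=grab_frame('wrist');print(np.abs(im.astype(int)-w2).mean())
r=lambda im,x,y,w,h,sz:cv2.resize(im[y:y+h,x:x+w],sz,interpolation=cv2.INTER_CUBIC)
out=np.hstack([r(im,200,60,180,180,(400,400)),r(ims[2],250,180,100,100,(400,400))])
cv2.imwrite('pics/w6.png',out[:,:,::-1])
E
```

```text
[ 0.4324 -0.0687  0.3192] [ 0.342  -0.2355 -6.1823] 58.968334794044495
scene diff [np.int64(14), np.int64(21)]
2.1395068027210886
```

View pics/w6.png

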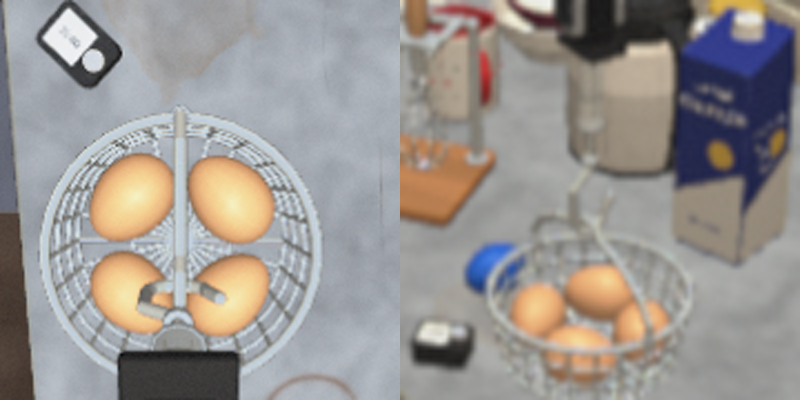

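All four eggs are in the basket, and it hangs level from the kink with its foot at about 52 mm. I'll let it settle a little longer and hand in.

>>> {"method": "move_arm", "body": {"targets": [[[0, 0, 0, 0], [0, 0, 0, 0], [0, 0, 0, 0], [0, 0, 0, 0], [0, 0, 0, 0], [0, 0, 0, 0], [0, 0, 0, 0], [0, 0, 0, 0], [0, 0, 0, 0], [0, 0, 0, 0], [0, 0, 0, 0], [0, 0, 0, 0], [0, 0, 0, 0], [0, 0, 0, 0], [0, 0, 0, 0], [0, 0, 0, 0], [0, 0, 0, 0], [0, 0, 0, 0], [0, 0, 0, 0], [0, 0, 0, 0]]]}}

```text
time: 18.1
position: [0.4324, -0.0687, 0.3192]
tool_rot: [0.0, 0.711, 0.703, 0.0]
ft_force: [-0.4, -0.4, -6.0]
grip_width: 0.272
grip_force: 59.0
```

```bash
python3 -c "
from rig import *
print(job_done())"
```

```text
the job is handed in; nothing more can be done
None
```

I handed the job in at about 18 s, with the basket hanging level by its kink on the scale's hook, its foot at an estimated 52 mm, all four eggs in it and the arm at rest; the hand-in gave no verdict.

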